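# Wake the padlock box with the torch

## Robot

A 6-joint arm with a two-finger parallel gripper is mounted at the origin on the work surface. World frame = base frame: x ahead of the robot, y to its left, z up, the work surface at z = 0. Lengths are in m, angles in degrees, forces in N, time in s.
With the tool pointing down it reaches from about 0.375 to 0.9 m from the base axis. Payload 3.1 kg.
Tool frame: the origin (TCP) lies at the very end of the fingers, on their centre line; the grasp point (between the pads) lies 19 mm behind it; z points along the fingers, y is the direction in which the jaws open and shut (so a half turn about z gives the same grasp; the last joint's range is limited). The gripper opens to 87 mm and grips with 3 to 60 N. Pads are 19 mm wide; open, the fingers measure 117 mm over their backs; the gripper's body (75 mm by 190 mm) begins 51 mm behind the grasp point.
Start: joints at [62.653, 30.224, 82.088, -0, 67.689, -10.227], TCP at [0.184, 0.597, 0.187] pointing down, gripper open.
Joint ranges: [-176.69, 176.69], [-43.24, 126.21], [12.49, 139.97], [-82, 262], [0, 151.66], [-163.58, 163.58]. Speed limits (degrees/s): [159.86, 159.86, 180, 180, 180, 180].

## Interface

Orientations are given as a 3x3 rotation matrix whose columns are the frame's x, y, z axes.
In Python, from rig import read_state, capture, hand_in gives the robot as it stands. The module is installed in compiled form; this text tells all that it offers.
- The arm moves only by the tool send_rows, never from a script. Its argument "moves" is one flat list of numbers, 7 for each row, row after row: the turn, a rotation vector about the world's x, y, z in degrees, then the shift along the world's x, y, z in cm, then the gripper's target within -1 to 1 (fully open at 1, half-way at 0, shut at -1). In form: [rx, ry, rz, tx, ty, tz, hand, rx, ry, rz, tx, ty, tz, hand, ...]. A call has 1 to 20 rows; each row shifts and turns the commanded pose from where the row before left it; what a row does not reach is not made up. A row lasts 1/10 s, in which the tool goes at most 50 mm and 8.59 degrees, less where a joint would pass 70% of its speed; a pose out of reach is approached as far as the arm can. A call with a gripper value outside its range is refused whole. The fingers move at their own pace and stop on an object; the grip force is fixed at half the most. Time passes only in rows, so rows that do not move let the fingers close. It gives the time, the measured TCP pose, the force and the opening at its end, in the units of the state.
- read_state(): the state, without advancing time (a new reading comes with each control period).
- capture(name): name is "scene" or "top"; returns a dict with "pixels" (400x640x3 uint8, red, green, blue), "vertical_fov" (degrees; the focal length in pixels is half the picture's height over the tangent of half this angle, whatever the lens; pixels are square), "cx", "cy" (the principal point, pixels), "rvec" (rotation vector, rad) and "tvec" (3), from world to camera coordinates, as OpenCV has them. Camera axes: x right, y down, z forward; pixel columns grow to the right and rows downward; lengths in m; the calibration is good to about 2 mm. A picture is of the moment at which its call begins. There is no depth.
- hand_in(): hands the job in, once; it reports no verdict.
The state is a dict: "time_s": time; "joint_positions": joint angles; "qvel": joint speeds; "tau": joint torques, N m; "position": TCP position; "tcp_rot": TCP orientation; "force": force on the tool from outside, world axes, zero at the start; "moment": the same for the moment, N m; "opening": opening from 0.0 (shut) to 1.0 (fully open).
Only numpy, scipy, OpenCV 4.12 (cv2) and the standard library are available. Lean on these libraries where they do the work, as an engineer would, in place of code of your own. Each camera call takes 0.05 s, during which the arm holds its last target.

## Task

The lock of the green padlock box is woken by light: slide the cover on its sloping face fully open, then pick up the torch (it is already lit) and shine it squarely into the middle of the light cell behind the cover, its lens about 90 mm from the cell, holding it steady for at least two seconds. Then lay the torch gently back where you found it, switch upwards, leaving the cover open and the other things on the ledge where they are.

Things in the scene. Friction and masses are not known exactly. Their poses are not given: they have to be found in the camera images.
- cover (a joint): Slide of the cover, in m: 0 shut over the light cell, 0.080 fully open at its stop. It moves along the cell's +x (level, away from the robot) in two rails on the box's sloping face; about 2 N of friction, it stays where it is left.
- cover_grip (a point): Point in the cover's black finger bar, 42 mm out from the cell plane; moves with the cover; axes as cell. The bar stands square out of the sloping face: 12 mm thick along x, 50 mm up the slope, from the cover plate (10 mm above the cell) to 55 mm. It can be pinched from straight above, fingers closing along x; 19 mm below this point is still clear of the cover plate.
- cell: The light cell, a dark glass pane 52 x 46 mm in a black frame 66 x 60 mm, in the box's sloping face; hidden at first under the aluminium cover (72 x 72 mm). Fixed to the box. Origin at the pane's centre. z: out of the face, 30 degrees above level; x: level, along the face, the way the cover opens; y: up the slope.
- lockbox: The green plastic padlock box, fixed: 206 mm wide (x), 166 mm deep, 154 mm high, with a face sloping 60 degrees from level on its -y side and a flat top; a padlock hangs on its +x end. Origin near the middle of its underside, z up. The cell's centre lies at (-45, -45, 85) mm in this frame.
- torch_mid (a point): Centre of the black torch, half-way up, 90 mm from either end, near its centre of mass, 26 mm above the sheet as it lies level on its square head and tail cap. Grip it here across the barrel, 34 mm wide. x: towards the lens (the beam); z: up, the side with the switch.
- torch_lens (a point): Centre of the torch's lens, on its axis 90 mm ahead of torch_mid. Axes as torch_mid.
- torch_spot (a point): Point in the beam on the torch's axis 90 mm ahead of the lens. Axes as torch_mid.
- torch: The torch, 180 mm long, about 280 g: square barrel 34 x 34 mm, square head 52 mm (front 50 mm) and square tail cap 52 mm (last 20 mm). A small toggle switch stands 15 mm above the barrel, 45 mm behind the centre. Origin at the middle of the underside, 26 mm below torch_mid, same axes.
- sheet: Corrugated steel offcut on the ledge, 540 x 1060 mm, fixed; its crests, on which everything stands, are 6 mm above the ledge (z = 0.006). Origin under its centre.
- mug: White ceramic mug, 80 mm across, 95 mm high, bystander. Origin at the middle of its underside.
- pots: Stack of three nested terracotta seedling pots, 92 mm across, 132 mm high, bystander. Origin at the middle of its underside.
- tin: Plain steel tin, 74 mm across, 110 mm high, bystander. Origin at the middle of its underside.
- spoon: Stainless spoon, 160 mm long, lying between torch and box, bystander. Origin on its underside, x along it.
- padlock: Loose brass padlock lying flat, about 90 x 55 mm, 24 mm high, bystander. Origin on its underside.
- brush: Wooden hand brush, 190 mm long, bystander. Origin on its underside, x along it.
- jar: Glass jar with a dark steel lid, 80 mm across, 110 mm high, bystander. Origin at the middle of its underside.
Mind the look-alikes: they are no part of the job. There is more than one size of the torch; the job needs the smaller.

How it is judged (in metres and radians):
On the way, in this order (a step that is already met when the one before it is completed fails the run):
1. the cover is slid fully open, the torch still lying (value of joint cover above 0.072 m and distance of torch_mid from where it was at the start of the episode below 0.06 m), for 0.2 s.
2. the torch shines squarely into the middle of the uncovered cell from about 90 mm and is held steady (value of joint cover above 0.072 m and x of torch_spot in the frame of cell between -0.02 and 0.02 m and y of torch_spot in the frame of cell between -0.02 and 0.02 m and z of torch_lens in the frame of cell between 0.06 and 0.12 m and angle between the x axis of torch_mid and the z axis of cell, either way round below 0.21 rad and linear speed of torch below 0.02 m/s and angular speed of torch below 0.15 rad/s), for 1.5 s.
At the end, for the whole second after the job is handed in: The torch lies flat and still, switch up (within 7 degrees), its centre within 60 mm of its starting place; the cover is open by over 72 of its 80 mm. Before, it shone at the cell for 1.5 s: lens 60 to 120 mm off, within 12 degrees of square, spot within 20 mm of the middle (all of step 1 and angle between torch_mid's own z axis and vertical below 0.12 rad and linear speed of torch below 0.02 m/s); the robot touches nothing.
It fails at once if a bystander is pushed more than 30 mm from its place (distance of any of mug, pots, tin, spoon, padlock, brush, jar from where it was at the start of the episode above 0.03 m).
It fails at once if the torch is dropped or banged down on the sheet (contact force between torch and sheet above 80 N).
It also fails if it takes over 64 s, if anything falls off the work surface, if the arm or the gripper's body presses on something with over 40 N, if the wrist force passes 120 N, or if a joint passes its speed limit or range.

## Working session

There is one attempt and no reset: what is moved stays moved. The work goes in short steps, Python scripts to look and compute and a tool call to move; the robot and the scene stay as the last step left them, time stands still between calls to the robot, and variables do not carry over. Pictures are saved under pics/ and viewed, and the job is handed in when it is done.

Besides the shell and the picture viewer there is one more tool, called as name(argument=value, ...) on one line, values as JSON. send_rows: Moves the arm, as the interface text tells. Its arguments: {"type":"object","properties":{"moves":{"type":"array","items":{"type":"number"}}},"required":["moves"]}

```bash
mkdir -p pics; cat > h.py <<'E'
import numpy as np, cv2
from rig import read_state, capture, hand_in
def cam(n):
    c=capture(n); f=200/np.tan(np.radians(c["vertical_fov"])/2)
    K=np.array([[f,0,c["cx"]],[0,f,c["cy"]],[0,0,1]]);R,_=cv2.Rodrigues(np.array(c["rvec"],float));t=np.array(c["tvec"],float)
    return dict(px=c["pixels"],K=K,R=R,t=t,c=c)
def ray(C,uv):
    d=C["R"].T@np.linalg.inv(C["K"])@np.array([uv[0],uv[1],1.]);return -C["R"].T@C["t"],d/np.linalg.norm(d)
def onz(C,uv,z):
    o,d=ray(C,uv);return o+d*(z-o[2])/d[2]
def tri(C1,u1,C2,u2):
    o1,d1=ray(C1,u1);o2,d2=ray(C2,u2)
    A=np.stack([d1,-d2],1);s=np.linalg.lstsq(A,o2-o1,rcond=None)[0]
    p,q=o1+s[0]*d1,o2+s[1]*d2;return (p+q)/2,np.linalg.norm(p-q)
def proj(C,p):
    q=C["K"]@(C["R"]@np.asarray(p)+C["t"]);return q[:2]/q[2]
def save(n,im,crop=None,s=1):
    if crop: x0,y0,x1,y1=crop;im=im[y0:y1,x0:x1]
    im=cv2.resize(im[:,:,::-1],None,fx=s,fy=s,interpolation=cv2.INTER_CUBIC);cv2.imwrite("pics/"+n+".png",im)
E
python3 - <<'E'
from h import *
for n in("scene","top"):
    C=cam(n);save(n+"0",C["px"],s=1.25);print(n,-C["R"].T@C["t"],C["R"][2],C["c"]["vertical_fov"]); np.save(n+"0.npy",C["px"])
s=read_state();print(s)
E
```

```text
scene [1.072017   0.05020797 1.03213734] [-0.52948798 -0.05631992 -0.84644583] 52.17267780602376
top [ 0.37170919 -0.01506938  1.63061895] [ 6.97151210e-02 -9.83096409e-04 -9.97566457e-01] 43.04319820341864
{'time_s': 0.1, 'joint_positions': array([ 6.26514799e+01,  3.02757758e+01,  8.21478769e+01, -2.43256101e-04,
        6.76889754e+01, -1.02262292e+01]), 'qvel': array([-0.10453563, -0.12650946, -0.25608481, -0.06163412, -0.08756792,
       -0.0807048 ]), 'tau': array([-1.08322936e-03, -4.40989494e+01, -1.77149642e+01,  6.34173467e-02,
        5.34035743e-02, -5.50318737e-05]), 'position': array([0.18363482, 0.59666349, 0.18565313]), 'tcp_rot': array([[-9.55678867e-01,  2.94409739e-01, -8.99571057e-04],
       [ 2.94410911e-01,  9.55677331e-01, -1.74782132e-03],
       [ 3.45124047e-04, -1.93519943e-03, -9.99998068e-01]]), 'force': array([-0.36994138, -0.28730357,  0.15650627]), 'moment': array([ 0.01035462,  0.01856554, -0.0198296 ]), 'opening': 0.9983901317266761}
```

View pics/scene0.png

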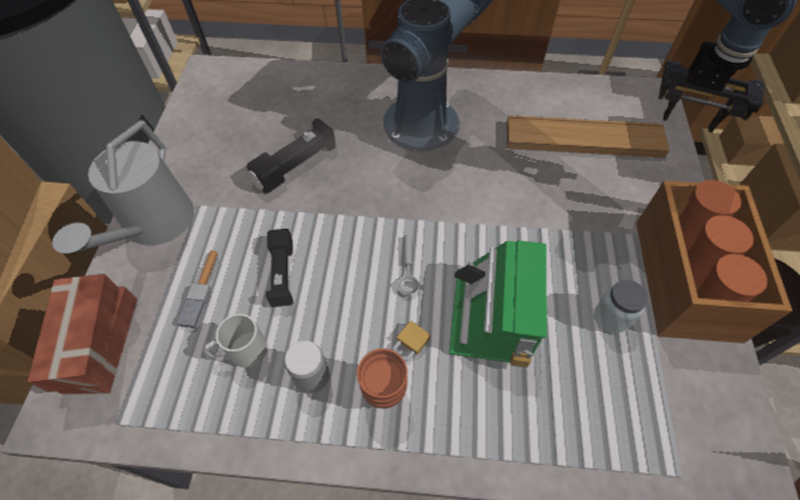

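View pics/top0.png

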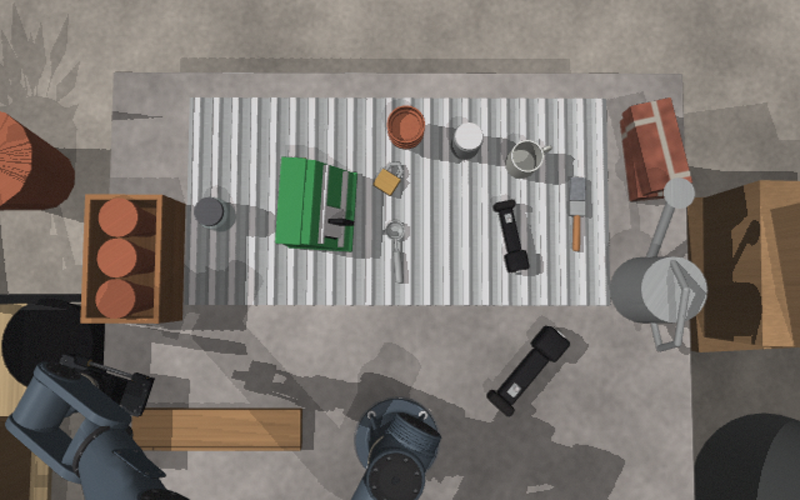

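Two torches: scene (279,267)/top (510,235), on the sheet, smaller; and scene (292,155)/top (530,370), larger, lying off the sheet. The one on the sheet fits. I'll confirm in enlarged crops.

```bash
python3 - <<'E'
from h import *
t=np.load("top0.npy");s=np.load("scene0.npy")
a=t[145:235,375:445];b=s[170:255,195:255];c=t[110:215,215:335];d=s[180:300,350:450]
def z(i,w,h):return cv2.resize(i,(w,h),interpolation=cv2.INTER_CUBIC)
im=np.hstack([z(a,311,400),z(b,282,400)])
save("tor",im)
im=np.hstack([z(c,400,350),z(d,292,350)]);save("box",im)
E
```

```text
(no output)
```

View pics/tor.png

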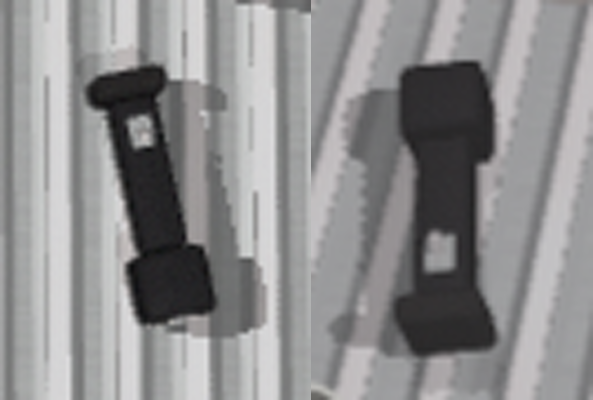

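View pics/box.png

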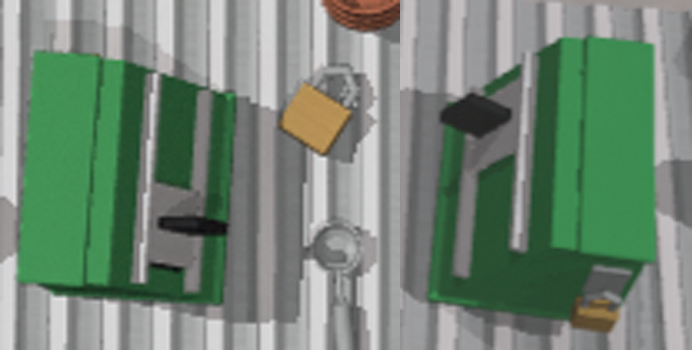

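The on-sheet torch has its head (50 mm) towards the robot and its tail plus switch (top px ~(407,175)) away from it. Next, measure the torch and box.

```bash
python3 - <<'E'
from h import *
T=cam("top");S=cam("scene")
def roi(im,x0,y0,x1,y1):
    m=np.zeros(im.shape[:2],np.uint8);m[y0:y1,x0:x1]=1;return m
def hsv(i):return cv2.cvtColor(i,cv2.COLOR_RGB2HSV)
# torch
for C,r,n in((T,(375,145,445,235),'T'),(S,(195,170,255,255),'S')):
    m=((C["px"].max(2)<60)*roi(C["px"],*r)).astype(np.uint8)
    k,l,st,_=cv2.connectedComponentsWithStats(m);j=1+np.argmax(st[1:,4]);c=max(cv2.findContours((l==j).astype(np.uint8),0,1)[0],key=cv2.contourArea)
    b=cv2.minAreaRect(c);print(n,b,st[j]);
    if n=='T':
        bp=cv2.boxPoints(b);print([onz(C,p,.045).round(4) for p in bp], [onz(C,p,.032).round(4) for p in bp])
h=hsv(T["px"]);m=((h[...,0]>45)&(h[...,0]<80)&(h[...,1]>100))*roi(T["px"],215,110,300,210)
c=max(cv2.findContours(m.astype(np.uint8),0,1)[0],key=cv2.contourArea);print("T",cv2.approxPolyDP(c,3,True)[:,0].tolist())
print(h[150,235],T["px"][150,235],T["px"][150,252],T["px"][140,275])
h2=hsv(S["px"]);m2=((h2[...,0]>45)&(h2[...,0]<80)&(h2[...,1]>100))*roi(S["px"],350,180,450,300)
c=max(cv2.findContours(m2.astype(np.uint8),0,1)[0],key=cv2.contourArea);print("S",cv2.approxPolyDP(c,3,True)[:,0].tolist())
save("boxT",T["px"],(215,115,295,210),8);save("boxS",S["px"],(355,185,445,295),6)
save("torS",S["px"],(205,175,245,250),8)
E
```

```text
T ((408.806884765625, 188.41156005859375), (56.71871566772461, 17.886577606201172), 77.73522186279297) [395 160  29  58 720]
[array([ 0.5962, -0.2381,  0.045 ]), array([ 0.6084, -0.2933,  0.045 ]), array([ 0.4337, -0.3292,  0.045 ]), array([ 0.4217, -0.2745,  0.045 ])] [array([ 0.598 , -0.2399,  0.032 ]), array([ 0.6103, -0.2955,  0.032 ]), array([ 0.4342, -0.3318,  0.032 ]), array([ 0.4221, -0.2766,  0.032 ])]
S ((223.0, 213.5), (61.0, 20.0), 90.0) [213 183  21  62 884]
T [[225, 126], [220, 193], [236, 198], [280, 200], [282, 180], [277, 180], [274, 198], [269, 197], [269, 191], [253, 194], [258, 131]]
[ 67 135 147] [ 69 147  87] [35 78 45] [130 125 126]
S [[435, 195], [405, 193], [397, 198], [394, 266], [386, 265], [388, 233], [377, 240], [373, 276], [366, 273], [371, 227], [366, 223], [360, 282], [407, 288], [416, 269], [429, 271], [427, 280], [436, 269]]
```

View pics/boxT.png

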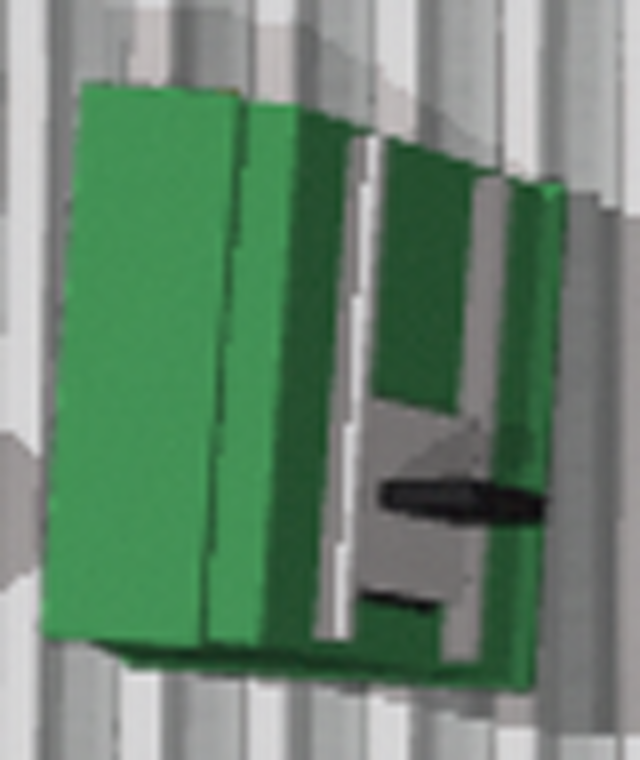

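View pics/boxS.png

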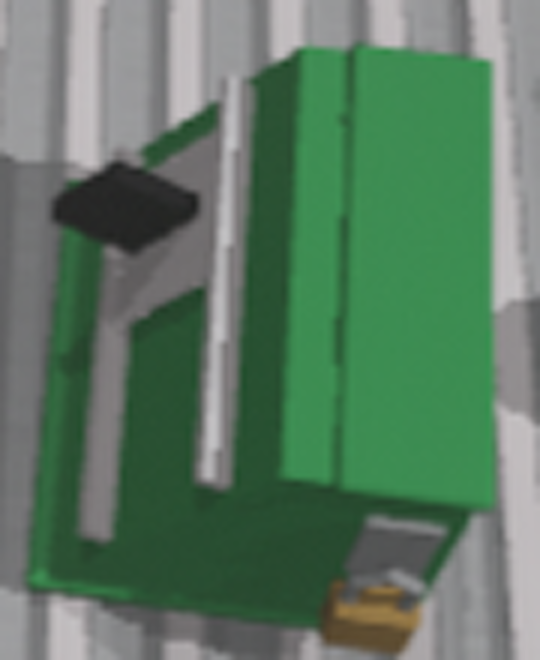

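View pics/torS.png

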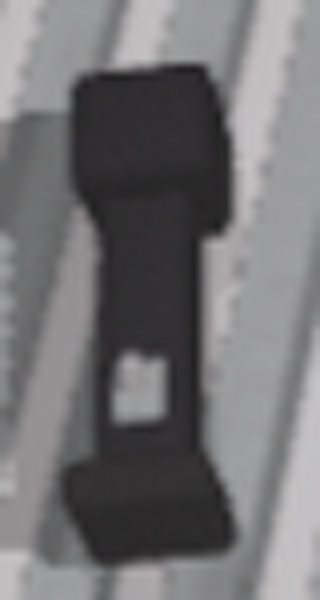

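```bash
cat > box.py <<'E'
from h import *
T=cam("top");S=cam("scene")
tp=lambda u,v:((u+.5)/8-.5+215,(v+.5)/8-.5+115)
sp=lambda u,v:((u+.5)/6-.5+355,(v+.5)/6-.5+185)
P={}
for n,a,b in(("+x+y",(80,83),(490,508)),("+x-y",(300,103),(283,477)),("-x-y",(262,643),(303,47)),("-x+y",(43,638),(492,60)),("bar out-low",(547,508),(52,207)),("bar in-up",(378,492),(200,205)),
 ("rail+x",(372,137),(208,484)),("rail-x",(340,640),(234,80)),("lip+x",(563,187),(37,583))):
    p,e=tri(T,tp(*a),S,sp(*b));P[n]=p;print(n,p.round(4),round(e,4))
ax=(P["+x+y"]+P["+x-y"]-P["-x+y"]-P["-x-y"]);ax[2]=0
print("len",np.linalg.norm(ax)/2,"yaw",np.degrees(np.arctan2(ax[1],ax[0])))
E
python3 box.py
```

```text
+x+y [0.6906 0.274  0.1567] 0.003
+x-y [0.6838 0.1948 0.1555] 0.0
-x-y [0.4846 0.2067 0.1542] 0.0007
-x+y [0.4861 0.286  0.1561] 0.0003
bar out-low [0.5404 0.1067 0.0996] 0.0009
bar in-up [0.5443 0.1686 0.1172] 0.001
rail+x [0.6768 0.1707 0.1276] 0.0017
rail-x [0.4876 0.1812 0.1295] 0.0001
lip+x [0.6798 0.1097 0.0138] 0.0022
len 0.20221754438672276 yaw -3.4017613547048278
```

```bash
python3 - <<'E'
from h import *
T=cam("top");S=cam("scene")
save("torT",T["px"],(385,150,435,225),8)
E
```

```text
(no output)
```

View pics/torT.png

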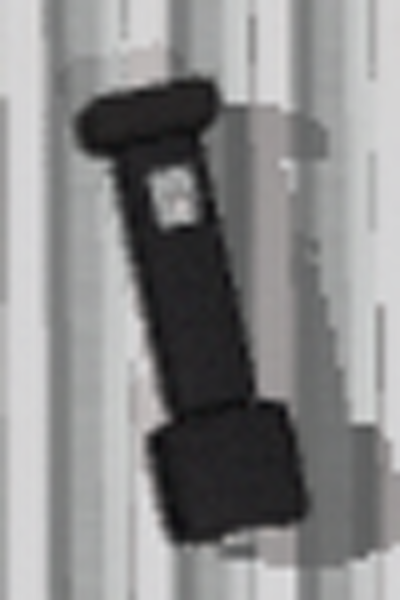

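```bash
python3 - <<'E'
from h import *
T=cam("top");S=cam("scene")
tp=lambda u,v:((u+.5)/8-.5+385,(v+.5)/8-.5+150)
sp=lambda u,v:((u+.5)/8-.5+205,(v+.5)/8-.5+175)
P={}
for n,a,b in(("front-y",(305,520),(75,80)),("front+y",(185,542),(205,68)),("back-y",(288,403),(80,190)),("switch",(173,195),(140,388)),("bar-tail",(158,150),(150,468))):
    p,e=tri(T,tp(*a),S,sp(*b));P[n]=p;print(n,p.round(4),round(e,4))
f=(P["front-y"]+P["front+y"])/2
d=f-P["switch"];d[2]=0;print("front-switch (135?)",np.linalg.norm(d),np.degrees(np.arctan2(d[1],d[0])));u=d/np.linalg.norm(d)
print("mid from front",f-u*.09,"from switch",P["switch"]+u*.045)
# barrel edges, top view, at z .049 : line direction
L=[(118,160),(172,410)];R=[(205,145),(255,400)]
for q in(L,R):
    a,b=[onz(T,tp(*x),.049) for x in q];dd=b-a;print(a,b,np.degrees(np.arctan2(dd[1],dd[0])))
E
```

```text
front-y [ 0.4327 -0.3263  0.0514] 0.0022
front+y [ 0.424  -0.2796  0.052 ] 0.0026
back-y [ 0.4778 -0.3179  0.0484] 0.0036
switch [ 0.5591 -0.2745  0.0558] 0.0005
bar-tail [ 0.5793 -0.2715  0.0358] 0.0005
front-switch (135?) 0.1338204717012587 -167.73116170215508
mid from front [ 0.51629613 -0.2838094   0.05172717] from switch [ 0.51514354 -0.28406005  0.05579328]
[ 0.57361548 -0.25389816  0.049     ] [ 0.47535725 -0.27420018  0.049     ] -168.32588022795574
[ 0.57962338 -0.28810016  0.049     ] [ 0.47934929 -0.30667699  0.049     ] -169.5043474528228
```

Torch: mid ≈ (0.516, −0.284), heading ≈ −168.3°, switch-to-front 134 mm (135 expected), so this is the small one. Box yaw is −3.4° and the bar grip ≈ (0.539, 0.130, 0.112). Heights read about 4–5 mm low, consistently for box and torch. Moving above the bar.

send_rows(moves=[0,0,0,0,0,3.2,1,0,0,0,0,0,3.2,1,0,0,-4.77,2.22,-2.92,0,1,0,0,-4.77,2.22,-2.92,0,1,0,0,-4.77,2.22,-2.92,0,1,0,0,-4.77,2.22,-2.92,0,1,0,0,-4.77,2.22,-2.92,0,1,0,0,-4.77,2.22,-2.92,0,1,0,0,-4.77,2.22,-2.92,0,1,0,0,-4.77,2.22,-2.92,0,1,0,0,-4.77,2.22,-2.92,0,1,0,0,-4.77,2.22,-2.92,0,1,0,0,-4.77,2.22,-2.92,0,1,0,0,-4.77,2.22,-2.92,0,1,0,0,-4.77,2.22,-2.92,0,1,0,0,-4.77,2.22,-2.92,0,1,0,0,-4.77,2.22,-2.92,0,1,0,0,-4.77,2.22,-2.92,0,1,0,0,0,0,0,0,1,0,0,0,0,0,0,1])

```text
time_s: 2.5
position: [0.5392, 0.1295, 0.2503]
tcp_rot: [[0.061, 0.998, -0.001], [0.998, -0.061, 0.0], [0.0, -0.001, -1.0]]
force: [-0.5, 0.0, -1.3]
opening: 0.998
```

send_rows(moves=[0,0,0,0,0,-2.5,1,0,0,0,0,0,-2.5,1,0,0,0,0,0,-2.5,1,0,0,0,0,0,-2.5,1,0,0,0,0,0,0,1])

```text
time_s: 3.0
position: [0.535, 0.1313, 0.1477]
tcp_rot: [[0.058, 0.998, -0.008], [0.998, -0.058, -0.0], [-0.001, -0.008, -1.0]]
force: [0.5, -0.2, -0.2]
opening: 0.999
```

```bash
python3 - <<'E'
from h import *
T=cam("top");S=cam("scene")
a=cv2.resize(T["px"][110:215,215:335],(400,350));b=cv2.resize(S["px"][160:300,330:450],(300,350))
save("b1",np.hstack([a,b]));print(read_state()["position"],read_state()["force"])
E
```

```text
[0.53846315 0.13113253 0.15080297] [ 0.68417133 -0.71315823  0.54956147]
```

View pics/b1.png

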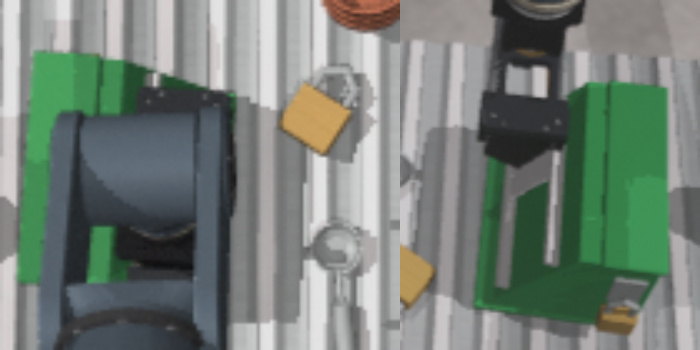

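The gripper hangs over the bar, with the fingers either side (scene crop (520,130)). Descending the rest and closing.

send_rows(moves=[0,0,0,0,0,-1.3,1,0,0,0,0,0,-1.3,1,0,0,0,0,0,-1.3,1,0,0,0,0,0,-1.3,1,0,0,0,0,0,0,1,0,0,0,0,0,0,1,0,0,0,0,0,0,-1,0,0,0,0,0,0,-1,0,0,0,0,0,0,-1,0,0,0,0,0,0,-1,0,0,0,0,0,0,-1,0,0,0,0,0,0,-1,0,0,0,0,0,0,-1,0,0,0,0,0,0,-1])

```text
time_s: 4.5
position: [0.5391, 0.1301, 0.0985]
tcp_rot: [[0.06, 0.998, -0.0], [0.998, -0.06, 0.0], [0.0, -0.0, -1.0]]
force: [0.2, -0.9, -0.2]
opening: 0.357
```

Still closing (0.357).

send_rows(moves=[0,0,0,0,0,0,-1,0,0,0,0,0,0,-1,0,0,0,0,0,0,-1,0,0,0,0,0,0,-1,0,0,0,0,0,0,-1,0,0,0,0,0,0,-1])

```text
time_s: 5.1
position: [0.5397, 0.1301, 0.0986]
tcp_rot: [[0.06, 0.998, 0.001], [0.998, -0.06, 0.0], [0.0, 0.001, -1.0]]
force: [2.1, -0.3, -2.0]
opening: 0.125
```

send_rows(moves=[0,0,0,0.67,-0.04,0,-1,0,0,0,0.67,-0.04,0,-1,0,0,0,0.67,-0.04,0,-1,0,0,0,0.67,-0.04,0,-1,0,0,0,0.67,-0.04,0,-1,0,0,0,0.67,-0.04,0,-1,0,0,0,0.67,-0.04,0,-1,0,0,0,0.67,-0.04,0,-1,0,0,0,0.67,-0.04,0,-1,0,0,0,0.67,-0.04,0,-1,0,0,0,0.67,-0.04,0,-1,0,0,0,0.67,-0.04,0,-1,0,0,0,0,0,0,-1,0,0,0,0,0,0,-1,0,0,0,0,0,0,-1])

```text
time_s: 6.6
position: [0.6143, 0.1255, 0.0984]
tcp_rot: [[0.059, 0.998, -0.011], [0.998, -0.059, -0.0], [-0.001, -0.011, -1.0]]
force: [-10.6, -0.1, 9.9]
opening: 0.122
```

send_rows(moves=[0,0,0,0.5,-0.03,0,-1,0,0,0,0,0,0,-1,0,0,0,0,0,0,-1,0,0,0,0,0,0,-1])

```text
time_s: 7.0
position: [0.6142, 0.1255, 0.0983]
tcp_rot: [[0.059, 0.998, -0.022], [0.998, -0.059, -0.0], [-0.001, -0.022, -1.0]]
force: [-19.9, -0.6, 15.5]
opening: 0.122
```

```bash
python3 - <<'E'
from h import *
T=cam("top");S=cam("scene")
a=cv2.resize(T["px"][110:215,215:335],(400,350));b=cv2.resize(S["px"][160:300,330:450],(300,350))
save("b2",np.hstack([a,b]));print(read_state()["position"],read_state()["force"])
E
```

```text
[0.61413185 0.12552881 0.09824519] [-18.21577821   0.0835357   16.29812873]
```

View pics/b2.png

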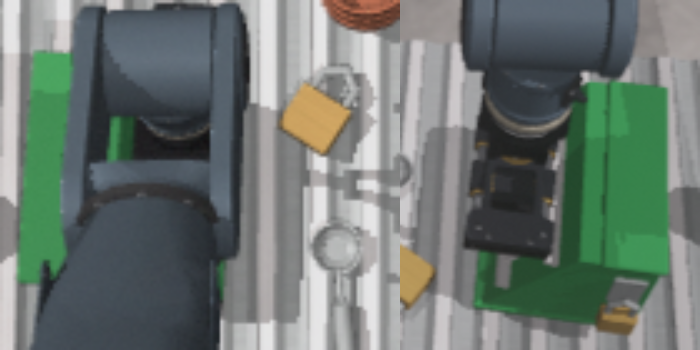

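Hard stop: bar along-face now 0.6057, minus 0.080 gives 0.526, which matches the shut value from the box geometry. Relax, release and rise.

send_rows(moves=[0,0,0,-0.9,0.05,0,-1,0,0,0,0,0,0,-1,0,0,0,0,0,0,1,0,0,0,0,0,0,1,0,0,0,0,0,0,1,0,0,0,0,0,0,1,0,0,0,0,0,0,1,0,0,0,0,0,0,1,0,0,0,0,0,0,1,0,0,0,0,0,0,1,0,0,0,0,0,2,1,0,0,0,0,0,3,1,0,0,0,0,0,4,1,0,0,0,0,0,4,1,0,0,0,0,0,2,1,0,0,0,0,0,0,1])

```text
time_s: 8.7
position: [0.6181, 0.1257, 0.2528]
tcp_rot: [[0.06, 0.998, 0.009], [0.998, -0.06, 0.0], [0.001, 0.009, -1.0]]
force: [-0.9, -0.7, -0.1]
opening: 0.995
```

send_rows(moves=[0,0,7,-0.7,-2.73,0,1,0,0,7,-0.7,-2.73,0,1,0,0,7,-0.7,-2.73,0,1,0,0,7,-0.7,-2.73,0,1,0,0,7,-0.7,-2.73,0,1,0,0,7,-0.7,-2.73,0,1,0,0,7,-0.7,-2.73,0,1,0,0,7,-0.7,-2.73,0,1,0,0,7,-0.7,-2.73,0,1,0,0,7,-0.7,-2.73,0,1,0,0,7,-0.7,-2.73,0,1,0,0,7,-0.7,-2.73,0,1,0,0,7,-0.7,-2.73,0,1,0,0,7,-0.7,-2.73,0,1,0,0,7,-0.7,-2.73,0,1,0,0,0,0,0,0,1,0,0,0,0,0,0,1,0,0,0,0,0,0,1])

```text
time_s: 10.5
position: [0.5101, -0.2827, 0.2475]
tcp_rot: [[-0.98, -0.2, -0.002], [-0.2, 0.98, 0.002], [0.001, 0.002, -1.0]]
force: [-0.4, 0.0, -1.3]
opening: 0.999
```

```bash
python3 - <<'E'
from h import *
T=cam("top");S=cam("scene")
a=cv2.resize(T["px"][110:215,215:335],(400,350));b=cv2.resize(S["px"][160:300,330:450],(300,350))
save("b3",np.hstack([a,b]));s=read_state();print(s["position"],s["tcp_rot"],s["joint_positions"])
save("boxT3",T["px"],(215,115,295,210),8);save("boxS3",S["px"],(355,185,445,295),6)
E
```

```text
[ 0.51054206 -0.28266711  0.24809171] [[-9.79551474e-01 -2.01192336e-01 -7.43440544e-04]
 [-2.01193017e-01  9.79551112e-01  9.94730615e-04]
 [ 5.28105835e-04  1.12396489e-03 -9.99999229e-01]] [-3.99462760e+01  2.33164496e+01  8.38499188e+01  1.71002896e-02
  7.29028824e+01 -1.41558030e+02]
```

View pics/boxT3.png

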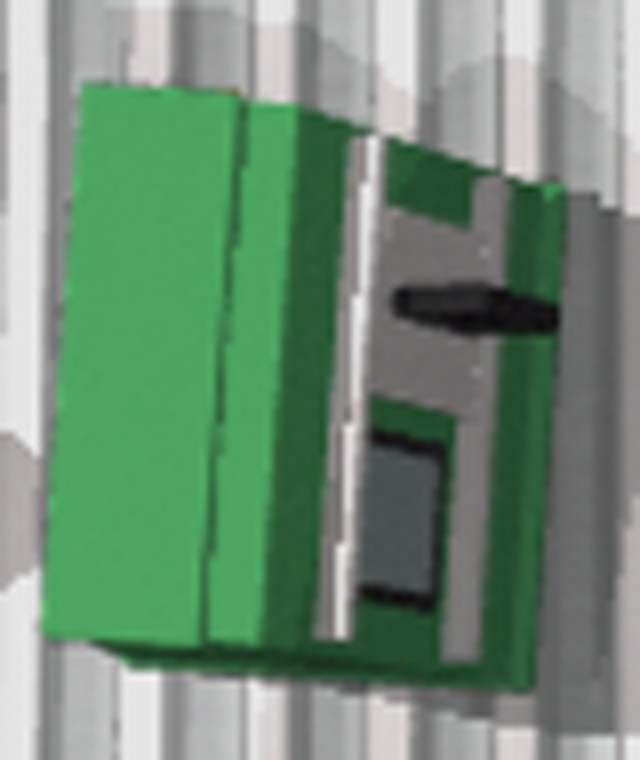

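View pics/boxS3.png

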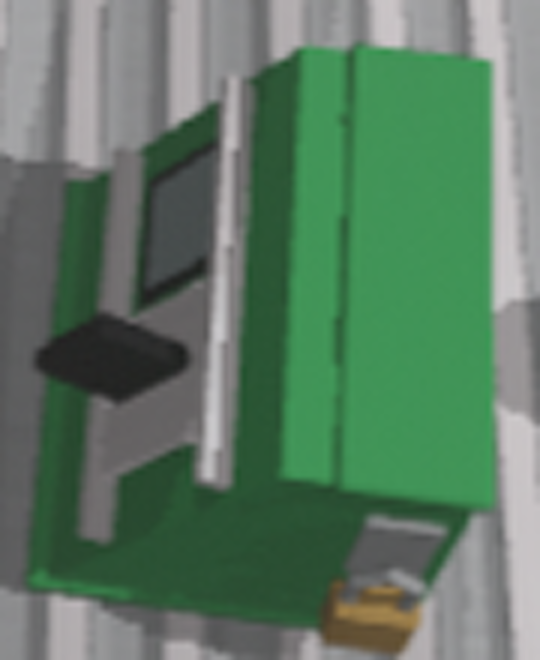

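Cover open, cell pane visible at top crop (400,520) and scene crop (180,230). Measure bar displacement and cell.

```bash
python3 - <<'E'
from h import *
T=cam("top");S=cam("scene")
tp=lambda u,v:((u+.5)/8-.5+215,(v+.5)/8-.5+115)
sp=lambda u,v:((u+.5)/6-.5+355,(v+.5)/6-.5+185)
P={}
for n,a,b in(("barout",(560,318),(37,358)),("barin",(392,302),(188,355)),("c+x",(447,447),(140,303)),("c-x",(433,610),(150,175))):
    p,e=tri(T,tp(*a),S,sp(*b));P[n]=p;print(n,p.round(4),round(e,4))
y=np.radians(-3.4);ux=np.array([np.cos(y),np.sin(y),0]);uy=np.array([-ux[1],ux[0],0]);z=np.array([0,0,1])
up=.5*uy+.866*z;out=-.866*uy+.5*z
w=P["c+x"]-P["c-x"];print("frame w (66)",np.linalg.norm(w),np.degrees(np.arctan2(w[1],w[0])))
c=(P["c+x"]+P["c-x"])/2+.03*up;print("cell",c,"(ux,uy)",c@ux,c@uy)
print("bar shift",(P["barout"]-[.5404,.1067,.0996])@ux,(P["barin"]-[.5443,.1686,.1172])@ux)
r=(P["barout"]+P["barin"])/2-.0325*out;print("cell via bar",r-.08*ux)
for cc in (c,r-.08*ux):print("mid tgt",cc+.18*out)
E
```

```text
barout [0.6132 0.1026 0.0987] 0.0005
barin [0.6161 0.1638 0.1178] 0.0015
c+x [0.5675 0.1484 0.0677] 0.0004
c-x [0.5038 0.1523 0.071 ] 0.0015
frame w (66) 0.06388811502906593 -3.5117870136896916
cell [0.53657442 0.16534439 0.09534756] (ux,uy) 0.5258239836207096 0.19687563928613086
bar shift 0.07290452461311958 0.07193041829660249
cell via bar [0.53644124 0.1660477  0.09197823]
mid tgt [0.52732975 0.00973877 0.18534756]
mid tgt [0.52719656 0.01044208 0.18197823]
```

Cell at (0.5365, 0.1655, ~0.092–0.095), text says 0.091. The now-open bar sits 80 mm from the cell. The bar's own shift reads 72 mm only because the cover started a few mm ajar (the frame edge was visible in the first picture). The pushed stop was hard at 20 N, and the cover-to-frame gap is about 13 mm (11 expected at 80). Descend to the torch.

send_rows(moves=[0,0,0,0.25,-0.06,-3.5,1,0,0,0,0.25,-0.06,-3.5,1,0,0,0,0,0,-3.5,1,0,0,0,0,0,-3.5,1,0,0,0,0,0,-2,1,0,0,0,0,0,-2,1,0,0,0,0,0,-1.5,1,0,0,0,0,0,-1.5,1,0,0,0,0,0,-1,1,0,0,0,0,0,0,1,0,0,0,0,0,0,1,0,0,0,0,0,0,1])

```text
time_s: 11.9
position: [0.5162, -0.2856, 0.0294]
tcp_rot: [[-0.98, -0.201, 0.001], [-0.201, 0.98, -0.001], [-0.001, -0.001, -1.0]]
force: [-0.0, 0.5, 0.2]
opening: 0.998
```

```bash
python3 - <<'E'
from h import *
T=cam("top");S=cam("scene")
a=cv2.resize(T["px"][145:235,375:445],(311,400));b=cv2.resize(S["px"][150:255,185:275],(343,400))
save("t1",np.hstack([a,b]));s=read_state();print(s["position"],s["force"])
E
```

```text
[ 0.51612174 -0.28563189  0.02944599] [-0.15203899 -0.36919401  0.34081154]
```

View pics/t1.png

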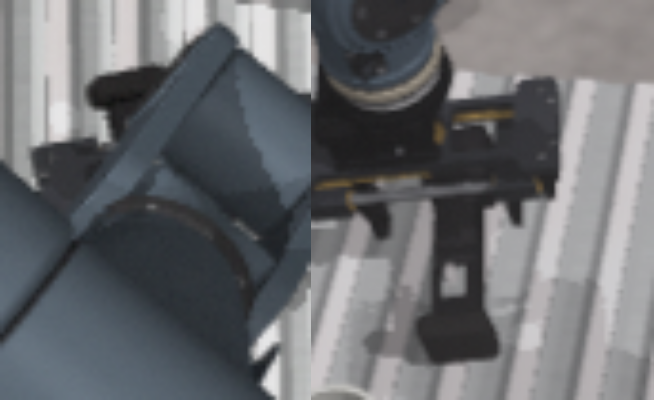

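The fingers straddle the barrel (scene crop (375,220) and (515,215)), barrel at (460,230). Down 1.5 cm and close.

send_rows(moves=[0,0,0,0,0,-0.8,1,0,0,0,0,0,-0.7,1,0,0,0,0,0,0,1,0,0,0,0,0,0,1,0,0,0,0,0,0,-1,0,0,0,0,0,0,-1,0,0,0,0,0,0,-1,0,0,0,0,0,0,-1,0,0,0,0,0,0,-1,0,0,0,0,0,0,-1,0,0,0,0,0,0,-1,0,0,0,0,0,0,-1,0,0,0,0,0,0,-1,0,0,0,0,0,0,-1,0,0,0,0,0,0,-1])

```text
time_s: 13.5
position: [0.5156, -0.2852, 0.0135]
tcp_rot: [[-0.98, -0.2, 0.0], [-0.2, 0.98, -0.0], [-0.0, -0.0, -1.0]]
force: [-0.3, -0.2, -0.6]
opening: 0.083
```

Opening 0.083 is well below the 0.39 expected. Look.

```bash
python3 - <<'E'
from h import *
T=cam("top");S=cam("scene")
a=cv2.resize(T["px"][145:235,375:445],(311,400));b=cv2.resize(S["px"][150:255,185:275],(343,400))
save("t2",np.hstack([a,b]));s=read_state();print(s["position"],s["force"],s["opening"])
E
```

```text
[ 0.51554612 -0.2851955   0.01355494] [ 0.41420367 -0.51940595 -0.74588452] 0.03301406406906505
```

View pics/t2.png

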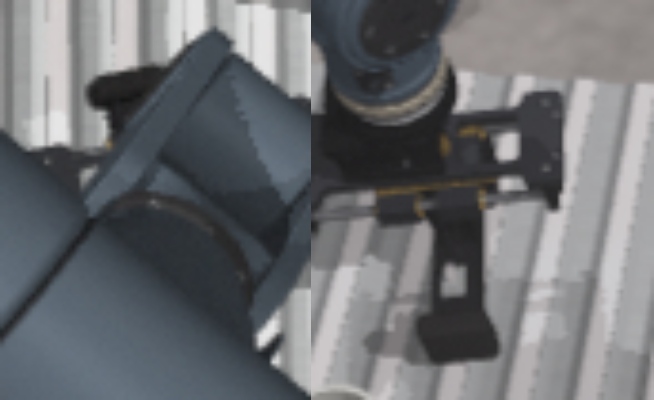

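```bash
python3 - <<'E'
from h import *
T=cam("top");S=cam("scene");s=read_state()
p=s["position"];R=s["tcp_rot"]
print(s["opening"],proj(S,p),proj(T,p))
im=S["px"].copy()
big=cv2.resize(im[140:260,170:290],(600,600),interpolation=cv2.INTER_CUBIC)
for k,col in((0,(255,0,0)),(.019,(0,255,0)),(.07,(0,0,255))):
    q=(proj(S,p-R[:,2]*k)-[170,140])*5;cv2.circle(big,tuple(int(v) for v in q),4,col,1)
save("t3",big)
E
```

```text
0.011703185571127019 [224.8953564  216.64230384] [407.57840292 189.01616747]
```

View pics/t3.png

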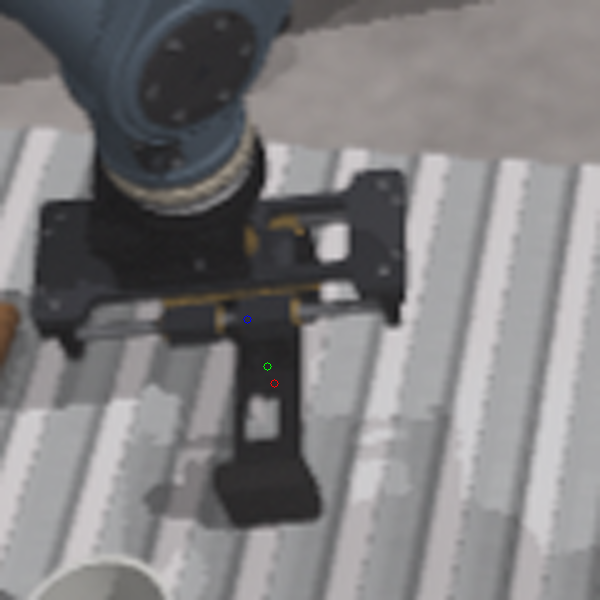

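send_rows(moves=[0,0,0,0,0,0,-1,0,0,0,0,0,0,-1,0,0,0,0,0,0,-1])

```text
time_s: 14.0
position: [0.5155, -0.2852, 0.0136]
tcp_rot: [[-0.98, -0.2, -0.0], [-0.2, 0.98, -0.0], [0.0, -0.0, -1.0]]
force: [0.2, 0.3, 1.0]
opening: 0.007
```

```bash
python3 - <<'E'
from h import *
T=cam("top");S=cam("scene");s=read_state();print(s)
def g(i):return (255*(np.clip(i/255.,0,1)**.45)).astype(np.uint8)
save("t4",g(S["px"]),(190,165,260,255),8)
save("t4T",g(T["px"]),(375,140,445,235),6)
E
```

```text
{'time_s': 14.1, 'joint_positions': array([-3.98125577e+01,  4.13151425e+01,  9.46214734e+01,  5.58079839e-04,
        4.40640700e+01, -1.41370947e+02]), 'qvel': array([-0.05569626, -0.06465462,  0.13523792,  0.04461908, -0.07850072,
       -0.00076563]), 'tau': array([ 1.33874723e-04, -4.50643730e+01, -1.05707243e+01, -5.76824171e-02,
        1.95413927e-02,  3.86136094e-05]), 'position': array([ 0.51553069, -0.28520813,  0.01356324]), 'tcp_rot': array([[-9.79722424e-01, -2.00359608e-01, -4.85838062e-06],
       [-2.00359609e-01,  9.79722423e-01,  1.28683655e-05],
       [ 2.18156376e-06,  1.35808495e-05, -1.00000000e+00]]), 'force': array([ 0.23703252,  0.94570716, -0.83994856]), 'moment': array([0.00797906, 0.02251449, 0.00049051]), 'opening': 0.006369899210724363}
```

View pics/t4.png

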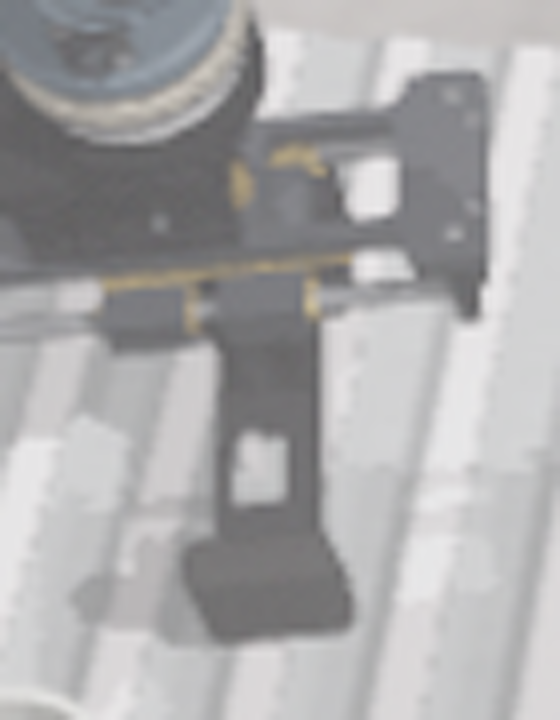

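View pics/t4T.png

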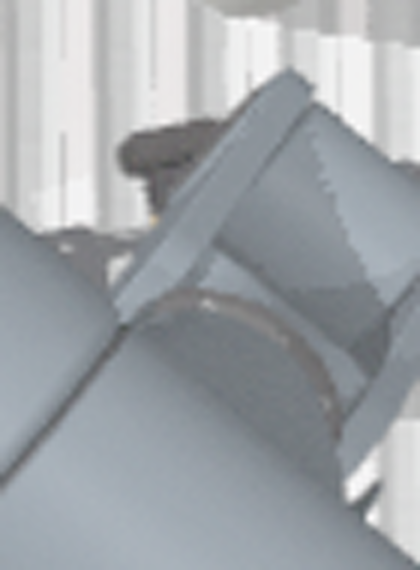

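The reading and picture disagree: the fingers read shut, the torch has not moved and there is no force. I'll test with a slow 2 cm lift and look.

send_rows(moves=[0,0,0,0,0,0.4,-1,0,0,0,0,0,0.4,-1,0,0,0,0,0,0.4,-1,0,0,0,0,0,0.4,-1,0,0,0,0,0,0.4,-1,0,0,0,0,0,0,-1,0,0,0,0,0,0,-1])

```text
time_s: 14.8
position: [0.5156, -0.2853, 0.0338]
tcp_rot: [[-0.98, -0.2, 0.0], [-0.2, 0.98, -0.0], [-0.0, -0.0, -1.0]]
force: [-0.2, 0.2, -0.0]
opening: 0.003
```

```bash
python3 - <<'E'
from h import *
S=cam("scene");s=read_state();print(s["position"],s["force"],s["moment"],s["opening"])
def g(i):return (255*(np.clip(i/255.,0,1)**.45)).astype(np.uint8)
save("t5",g(S["px"]),(190,165,260,255),6)
E
```

```text
[ 0.51548208 -0.28515666  0.03354838] [ 0.19398113 -0.61348074  0.31474102] [ 0.00088131 -0.00601723  0.03845441] 0.005291509465994085
```

View pics/t5.png

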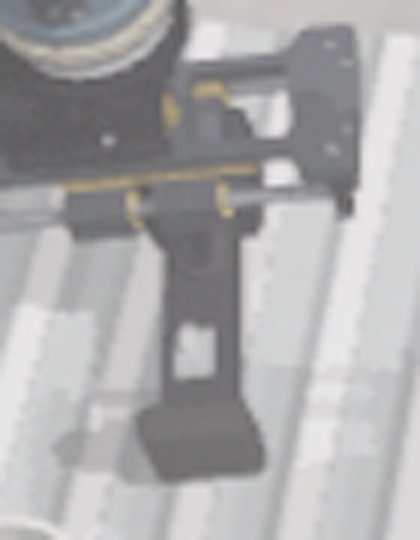

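send_rows(moves=[0,0,0,0,0,1.5,-1,0,0,0,0,0,2,-1,0,0,0,0,0,2,-1,0,0,0,0,0,2,-1,0,0,0,0,0,2,-1,0,0,0,0,0,0,-1,0,0,0,0,0,0,-1])

```text
time_s: 15.55
position: [0.5154, -0.2851, 0.1283]
tcp_rot: [[-0.98, -0.2, -0.0], [-0.2, 0.98, 0.0], [0.0, 0.0, -1.0]]
force: [-0.3, 0.2, -0.4]
opening: 0.006
```

```bash
python3 - <<'E'
from h import *
S=cam("scene");s=read_state();print(s["position"],s["force"],s["opening"])
def g(i):return (255*(np.clip(i/255.,0,1)**.45)).astype(np.uint8)
im=cv2.resize(g(S["px"])[130:260,170:280],(660,780),interpolation=cv2.INTER_CUBIC)[:600+180]
im=im[180:]
for k,c in((0,(255,0,0)),(.019,(0,255,0))):
  q=proj(S,s["position"]-s["tcp_rot"][:,2]*k);cv2.circle(im,(int((q[0]-170)*6),int((q[1]-130)*6-180)),4,c,1)
save("t6",im)
E
```

```text
[ 0.51489244 -0.28465806  0.12757388] [-0.24975983  0.23124141 -0.47369729] 0.0036950819607816433
```

View pics/t6.png

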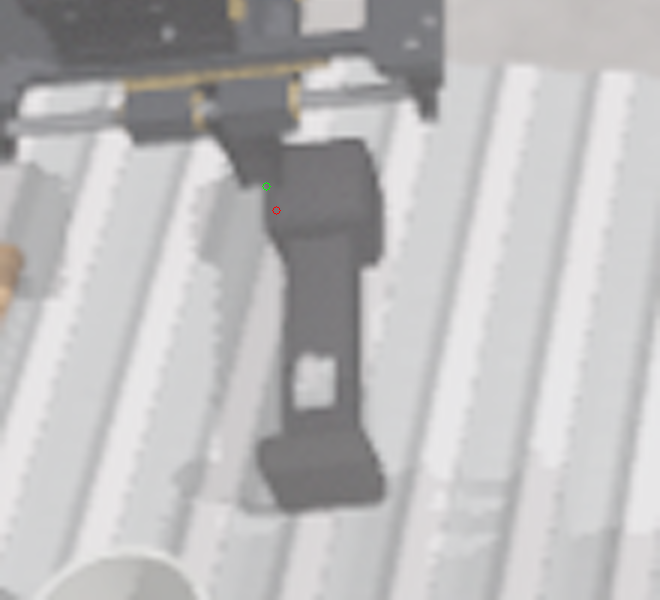

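```bash
python3 - <<'E'
from h import *
S=cam("scene");s=read_state()
i=np.clip(S["px"].astype(float)*4.0-60,0,255).astype(np.uint8)
x0,y0=195,140
im=cv2.resize(i[y0:y0+60,x0:x0+60],(600,600),interpolation=cv2.INTER_NEAREST)
for k,c in((0,(255,0,0)),(.019,(0,255,0)),(.051+.019,(0,0,255))):
  q=proj(S,s["position"]-s["tcp_rot"][:,2]*k);print(q);cv2.circle(im,(int((q[0]-x0+.5)*10),int((q[1]-y0+.5)*10)),5,c,2)
save("t7",im)
print(S["px"][165:180,205:225].max(2))
E
```

```text
[216.25068   195.0322444]
[214.58345156 191.09498136]
[209.8481538  179.91228291]
[[ 32  33  33  33  42  53  53  51  49  58  63  63  62  57  48  72 107 107
   96  95]
 [ 36  37  37  36  37  49  53  52  53  54  55  56  54  54  54  55  53  54
   55  55]
 [ 32  31  29  32  38  49  55  55  54  54  54  54  54  53  52  54  53  54
   54  54]
 [ 33  35  35  35  39  48  55  53  53  54  53  53  49  48  45  48  48  46
   44  44]
 [ 44  46  46  47  44  46  44  44  42  43  44  43  42  42  42  43  44  46
   49  50]
 [ 43  41  42  42  43  41  43  47  50  47  48  53  56  56  62  65  67  77
   87  92]
 [ 49  53  61  59  57  65  70  74  81  73  73  85  91  90  99 101 105 130
  147 155]
 [ 72  86 101  97  89  99  97  89  90  77  68  72  74  66  50  89 145 188
  204 204]
 [ 62  71  67  56  61  57  54  55  55  55  57  54  54  66  60 103 167 196
  204 202]
 [ 30  40  52  55  55  54  54  55  54  54  56  54  55 112 108 103 161 188
  193 178]
 [ 29  41  52  55  55  54  54  55  55  56  54  56  56 115 119  89 109 109
   97  95]
 [ 39  48  55  55  55  55  55  55  56  56  55  54  56  92 104  94  99 104
  107 108]
 [ 66  61  55  56  56  56  54  55  55  56  55  55  54  85 105 103 100  99
   96 103]
 [ 77  67  55  55  54  53  52  49  50  47  46  43  43  68  91 129 152 155
  153 167]
 [ 56  52  47  43  42  43  40  45  44  43  45  42  44  44  93 159 194 204
  204 202]]
```

View pics/t7.png

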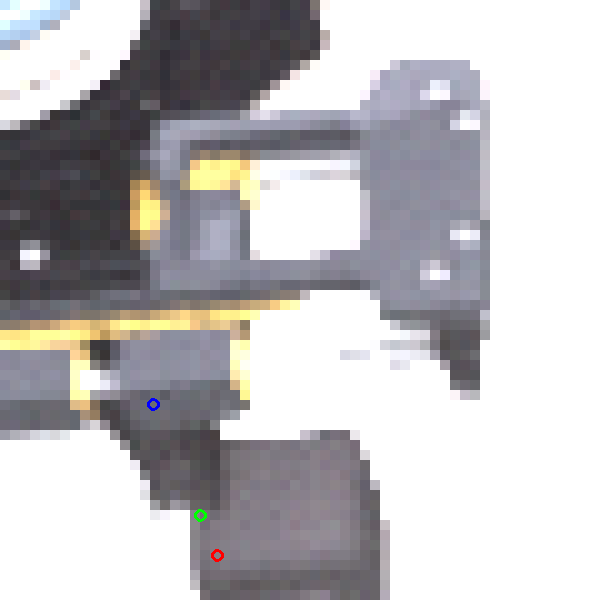

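The scene view shows the finger tips ending at px (213.5,190.5), while the FK TCP projects to (216.3,195.0), about 20 mm along the fingers. I'll check the start pictures too.

```bash
python3 - <<'E'
from h import *
S=cam("scene");T=cam("top")
p=np.array([0.18363482, 0.59666349, 0.18565313]);y=np.array([.2944,.9557,-.0019])
out=[]
for C,n,x0,y0 in((S,"scene0",520,30),(T,"top0",40,270)):
  i=np.clip(np.load(n+".npy").astype(float)*3-30,0,255).astype(np.uint8)
  im=cv2.resize(i[y0:y0+80,x0:x0+100],(800,640),interpolation=cv2.INTER_NEAREST)
  for k,c in((0,(255,0,0)),(.019,(0,255,0)),(.07,(0,0,255))):
   for s in(-.0435,.0435):
    q=proj(C,p+[0,0,k]+y*s);cv2.circle(im,(int((q[0]-x0+.5)*8),int((q[1]-y0+.5)*8)),4,c,2)
  save("f"+n,im[:600])
E
```

```text
(no output)
```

View pics/fscene0.png

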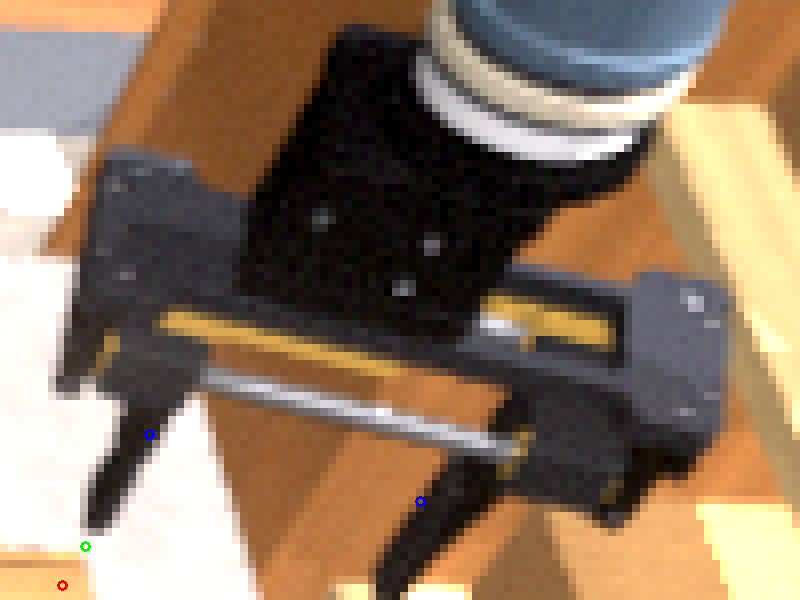

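View pics/ftop0.png

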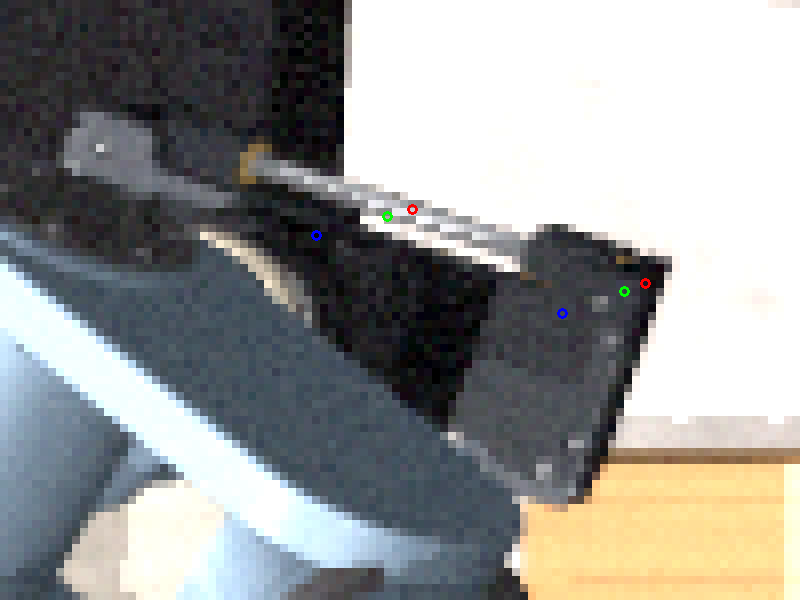

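The start pictures show the same: visible finger tips end about 25 mm short of the reported TCP (scene crop tip (98,530), FK (62,585)), so the jaws closed just above the barrel. That also explains why the bar pinch held near the bar's top. I'll reopen and go about 28 mm lower, watching force.

send_rows(moves=[0,0,0,0,0,0,1,0,0,0,0,0,0,1,0,0,0,0,0,0,1,0,0,0,0,0,0,1,0,0,0,0,0,0,1,0,0,0,0,0,0,1,0,0,0,0,0,0,1,0,0,0,0,0,0,1,0,0,0,0,0,0,1,0,0,0,0,0,0,1,0,0,0,0,0,-3,1,0,0,0,0,0,-3,1,0,0,0,0,0,-3,1,0,0,0,0,0,-1.5,1,0,0,0,0,0,0,1])

```text
time_s: 17.25
position: [0.5139, -0.2839, 0.0211]
tcp_rot: [[-0.98, -0.2, -0.004], [-0.2, 0.98, 0.003], [0.003, 0.004, -1.0]]
force: [0.6, -0.4, -0.2]
opening: 0.997
```

send_rows(moves=[0,0,0,0,0,-0.5,1,0,0,0,0,0,-0.5,1,0,0,0,0,0,-0.5,1,0,0,0,0,0,-0.5,1,0,0,0,0,0,0,1,0,0,0,0,0,0,1])

```text
time_s: 17.85
position: [0.5156, -0.2852, 0.0036]
tcp_rot: [[-0.98, -0.2, 0.0], [-0.2, 0.98, -0.0], [-0.0, -0.0, -1.0]]
force: [0.2, 0.1, -0.7]
opening: 1.0
```

```bash
python3 - <<'E'
from h import *
S=cam("scene");s=read_state();print(s["position"],s["force"],s["opening"])
i=np.clip(S["px"].astype(float)*3-40,0,255).astype(np.uint8)
save("t8",i,(185,165,265,240),8)
E
```

```text
[ 0.51562751 -0.28530974  0.00367608] [-0.07753612 -0.43441236 -0.11810592] 0.9977342929352716
```

View pics/t8.png

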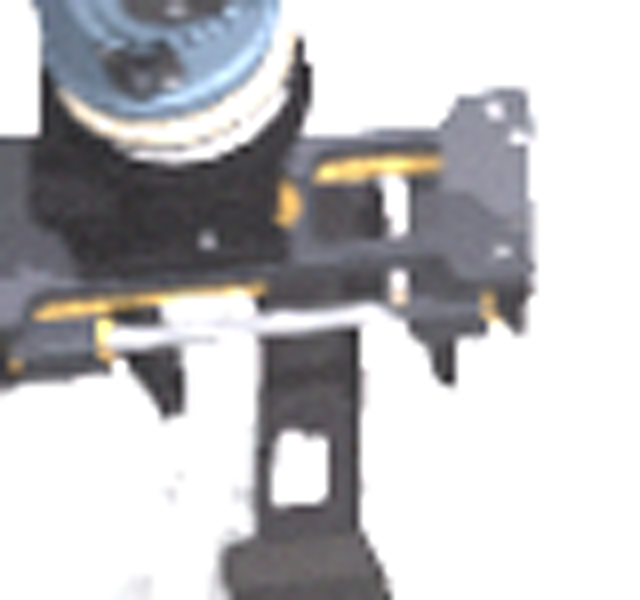

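FK z 0.004 with no contact, so the tips really are higher than reported. Step down carefully.

send_rows(moves=[0,0,0,0,0,-0.3,1,0,0,0,0,0,-0.3,1,0,0,0,0,0,0,1,0,0,0,0,0,0,1])

```text
time_s: 18.3
position: [0.5154, -0.2851, -0.0026]
tcp_rot: [[-0.98, -0.2, -0.0], [-0.2, 0.98, 0.0], [0.0, 0.0, -1.0]]
force: [-0.6, 0.5, -0.2]
opening: 1.003
```

send_rows(moves=[0,0,0,0,0,-0.3,1,0,0,0,0,0,-0.3,1,0,0,0,0,0,0,1,0,0,0,0,0,0,1])

```text
time_s: 18.7
position: [0.5155, -0.2851, -0.0086]
tcp_rot: [[-0.98, -0.2, -0.0], [-0.2, 0.98, 0.0], [0.0, 0.0, -1.0]]
force: [0.3, 0.2, -0.1]
opening: 0.999
```

```bash
python3 - <<'E'
from h import *
S=cam("scene");s=read_state();print(s["position"],s["force"],s["opening"])
i=np.clip(S["px"].astype(float)*3-40,0,255).astype(np.uint8)
save("t9",i,(185,165,265,240),8)
for z in (-.01,0,.01,.02):print(z,[proj(S,[.5156-.2*a,-.2853+.98*a,z]).round(1) for a in(-.0435,.0435)])
E
```

```text
[ 0.51552677 -0.28517948 -0.008528  ] [-0.54409126 -0.36279016 -0.31223531] 1.0016541628597533
-0.01 [array([211.6, 222.2]), array([241.4, 219.1])]
0 [array([210.8, 220.5]), array([240.9, 217.4])]
0.01 [array([209.9, 218.8]), array([240.2, 215.7])]
0.02 [array([209.1, 217.1]), array([239.6, 214. ])]
```

View pics/t9.png

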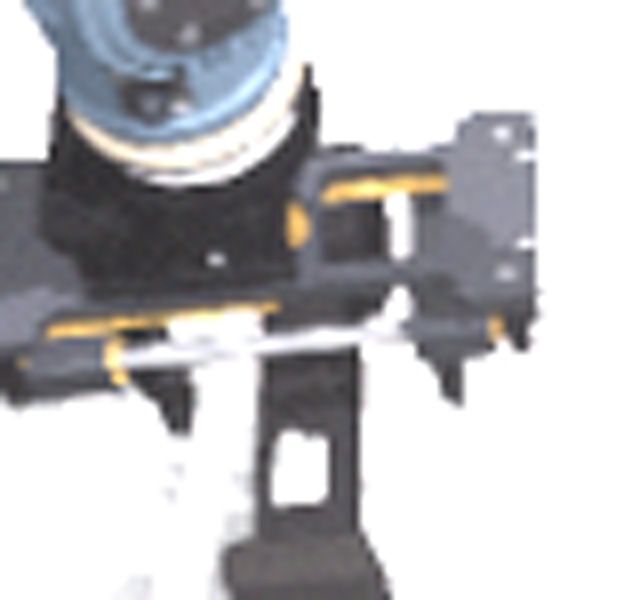

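The tips now read z ≈ 0.011 by the picture (px (207,219) and (241,215)), which is right for the grip. Closing.

send_rows(moves=[0,0,0,0,0,0,-1,0,0,0,0,0,0,-1,0,0,0,0,0,0,-1,0,0,0,0,0,0,-1,0,0,0,0,0,0,-1,0,0,0,0,0,0,-1,0,0,0,0,0,0,-1,0,0,0,0,0,0,-1,0,0,0,0,0,0,-1,0,0,0,0,0,0,-1,0,0,0,0,0,0,-1,0,0,0,0,0,0,-1])

```text
time_s: 19.95
position: [0.5157, -0.2855, -0.0084]
tcp_rot: [[-0.98, -0.2, 0.0], [-0.2, 0.98, -0.0], [-0.0, -0.001, -1.0]]
force: [-0.3, -1.6, -0.4]
opening: 0.389
```

Opening 0.389 = 33.8 mm: the barrel is gripped. Lift.

send_rows(moves=[0,0,0,0,0,0.5,-1,0,0,0,0,0,1,-1,0,0,0,0,0,2,-1,0,0,0,0,0,3,-1,0,0,0,0,0,4,-1,0,0,0,0,0,4,-1,0,0,0,0,0,3.5,-1,0,0,0,0,0,2,-1,0,0,0,0,0,1,-1,0,0,0,0,0,0,-1,0,0,0,0,0,0,-1])

```text
time_s: 21.05
position: [0.5146, -0.2843, 0.2004]
tcp_rot: [[-0.98, -0.2, -0.002], [-0.2, 0.98, 0.002], [0.002, 0.002, -1.0]]
force: [-1.0, -0.0, -3.6]
opening: 0.387
```

```bash
python3 - <<'E'
from h import *
S=cam("scene");s=read_state();print(s["position"],s["force"],s["moment"],s["opening"])
save("u1",S["px"],(170,100,300,240),4)
E
```

```text
[ 0.51439789 -0.28421517  0.19990573] [-0.3878408   0.63063972 -2.77083807] [ 0.03231061 -0.05252459 -0.02907209] 0.38976696193626525
```

View pics/u1.png

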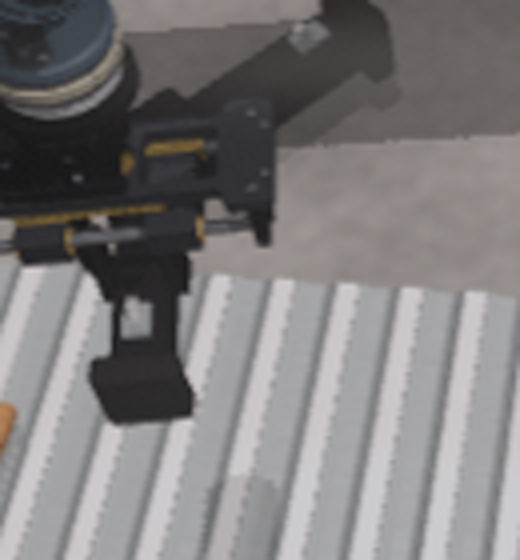

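The torch hangs level in the jaws (−2.8 N, i.e. 280 g). Now carry and yaw −105°.

send_rows(moves=[0,0,-3.5,0.04,0.95,0,-1,0,0,-7,0.07,1.87,0,-1,0,0,-7,0.07,1.87,0,-1,0,0,-7,0.07,1.87,0,-1,0,0,-7,0.07,1.87,0,-1,0,0,-7,0.07,1.87,0,-1,0,0,-7,0.07,1.87,0,-1,0,0,-7,0.07,1.87,0,-1,0,0,-7,0.07,1.87,0,-1,0,0,-7,0.07,1.87,0,-1,0,0,-7,0.07,1.87,0,-1,0,0,-7,0.07,1.87,0,-1,0,0,-7,0.07,1.87,0,-1,0,0,-7,0.07,1.87,0,-1,0,0,-7,0.07,1.87,0,-1,0,0,-3.5,0.04,0.95,0,-1,0,0,0,0,0,0,-1,0,0,0,0,0,0,-1])

```text
time_s: 22.9
position: [0.5254, -0.0045, 0.2004]
tcp_rot: [[0.058, 0.998, -0.003], [0.998, -0.058, 0.0], [-0.0, -0.003, -1.0]]
force: [-0.3, -0.6, -3.3]
opening: 0.386
```

send_rows(moves=[-1.5,0.09,0,0,0,0,-1,-3,0.18,0,0,0,-0.4,-1,-3,0.18,0,0,0,-0.5,-1,-3,0.18,0,0,0,-0.5,-1,-3,0.18,0,0,0,-0.5,-1,-3,0.18,0,0,0,-0.5,-1,-3,0.18,0,0,0,-0.5,-1,-3,0.18,0,0,0,-0.5,-1,-3,0.18,0,0,0,-0.5,-1,-3,0.18,0,0,0,-0.4,-1,-1.5,0.09,0,0,0,0,-1,0,0,0,0,0,0,-1,0,0,0,0,0,0,-1])

```text
time_s: 24.2
position: [0.5264, -0.0047, 0.1586]
tcp_rot: [[0.052, 0.998, -0.03], [0.864, -0.06, -0.499], [-0.5, 0.0, -0.866]]
force: [0.5, 0.4, -2.7]
opening: 0.385
```

```bash
python3 - <<'E'
from h import *
S=cam("scene");T=cam("top");s=read_state();print(s["position"],s["tcp_rot"],s["force"],s["joint_positions"])
g=lambda a:np.clip(a.astype(float)*2,0,255).astype(np.uint8)
save("v1S",g(S["px"]),(280,130,420,270),5);save("v1T",g(T["px"]),(215,110,345,225),6)
E
```

```text
[ 0.52646975 -0.00491833  0.15898332] [[ 5.30744252e-02  9.98151714e-01 -2.96017079e-02]
 [ 8.64235652e-01 -6.07643340e-02 -4.99404078e-01]
 [-5.00279765e-01  9.22733054e-04 -8.65863330e-01]] [ 0.34141483 -0.39357696 -3.32395265] [  5.75179605  30.9449982   95.35826469 -33.54853295  63.34792729
  27.20168239]
```

View pics/v1S.png

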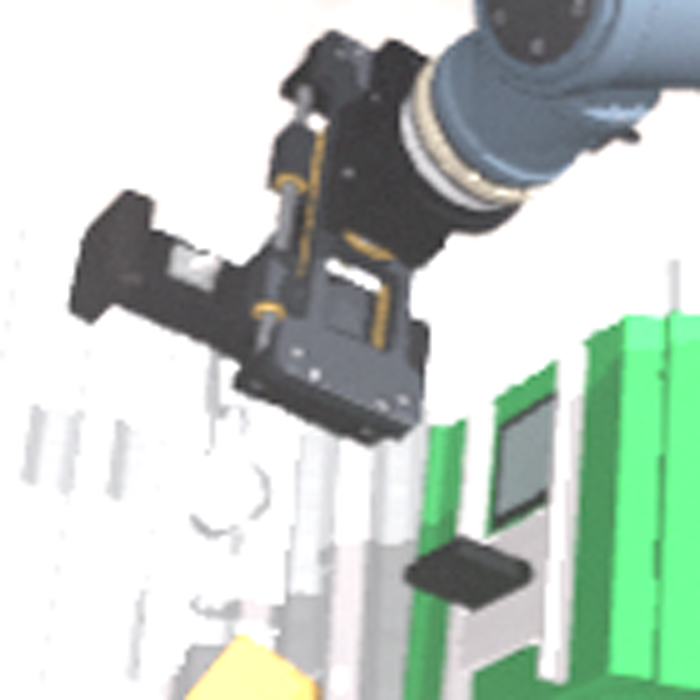

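View pics/v1T.png

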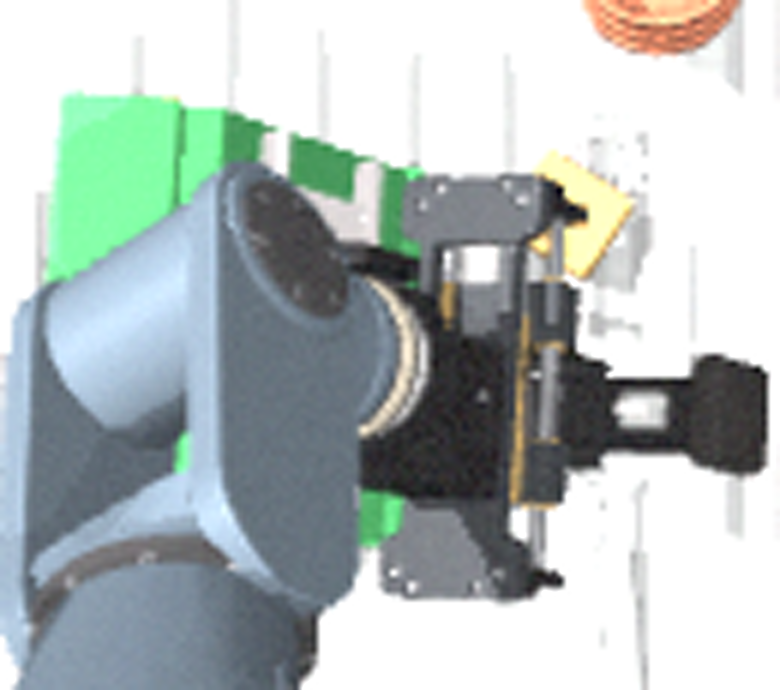

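```bash
python3 - <<'E'
from h import *
S=cam("scene");T=cam("top");s=read_state();R=s["tcp_rot"];p=s["position"]
sp=lambda u,v:((u+.5)/5-.5+280,(v+.5)/5-.5+130);tp=lambda u,v:((u+.5)/6-.5+215,(v+.5)/6-.5+110)
w,e=tri(S,sp(193,265),T,tp(640,404));print("switch",w,e)
# tail-cap upper rear edge mid: S corners (105,215),(150,192) ; T
tx=R[:,0];tz=-R[:,2];print(tx)
print("in tool frame rel FK TCP along torch x, tool y, torch z:",(w-p)@tx,(w-p)@R[:,1],(w-p)@tz)
mid=w+.045*tx-.032*tz;print("mid via switch",mid)
for off in ("tool","world"):
    m=p+.040*tz if off=="tool" else p+.020*tz+np.array([0,0,.02]);print(off,m)
    for q in(m,):
        print(" switch pred",m-.045*tx+.032*tz,"tail pred S/T",proj(S,m-.09*tx),proj(T,m-.09*tx))
tgt=np.array([.5365,.1655,.092]);print("spot",mid+.18*tx,"cell",tgt)
E
```

```text
switch [ 0.52868037 -0.01028922  0.23729471] 0.001298406396312006
[ 0.05316312  0.86415956 -0.50040178]
in tool frame rel FK TCP along torch x, tool y, torch z: -0.043692383183142794 0.002705089294420006 0.06512023718607636
mid via switch [0.53012724 0.01261301 0.18707126]
tool [0.52756091 0.01508417 0.19367927]
 switch pred [ 0.52611404 -0.00781806  0.24390272] tail pred S/T [296.68426968 178.75762139] [340.47203916 179.00958451]
world [0.52696999 0.00509357 0.19636342]
 switch pred [ 0.52552312 -0.01780865  0.24658687] tail pred S/T [292.45714489 177.62699527] [344.13386209 179.12654148]
spot [0.5396966  0.16816173 0.09699894] cell [0.5365 0.1655 0.092 ]
```

Switch position matches a tool about 20 mm short along its axis. Spot is ≈ 3–4 mm from the cell by camera and about 12 mm high by FK/text. Lower 0.8 cm, shift −0.2 cm in x, and hold.

send_rows(moves=[0,0,0,-0.1,0,-0.4,-1,0,0,0,-0.1,0,-0.4,-1,0,0,0,0,0,0,-1,0,0,0,0,0,0,-1,0,0,0,0,0,0,-1,0,0,0,0,0,0,-1,0,0,0,0,0,0,-1,0,0,0,0,0,0,-1,0,0,0,0,0,0,-1,0,0,0,0,0,0,-1,0,0,0,0,0,0,-1,0,0,0,0,0,0,-1,0,0,0,0,0,0,-1,0,0,0,0,0,0,-1,0,0,0,0,0,0,-1])

```text
time_s: 25.9
position: [0.5241, -0.0044, 0.1505]
tcp_rot: [[0.052, 0.998, -0.03], [0.864, -0.06, -0.5], [-0.501, 0.0, -0.866]]
force: [0.0, -0.5, -2.0]
opening: 0.391
```

```bash
python3 - <<'E'
from h import *
S=cam("scene");T=cam("top");s=read_state();print(s["position"],s["qvel"],s["time_s"])
save("v2S",S["px"],(340,170,420,260),7);save("v2T",S["px"],(280,130,420,270),5)
E
```

```text
[ 0.52414533 -0.00439413  0.15055332] [-0.01357635 -0.07502399 -0.0913991  -0.01970653 -0.06094261  0.01761314] 26.0
```

View pics/v2S.png

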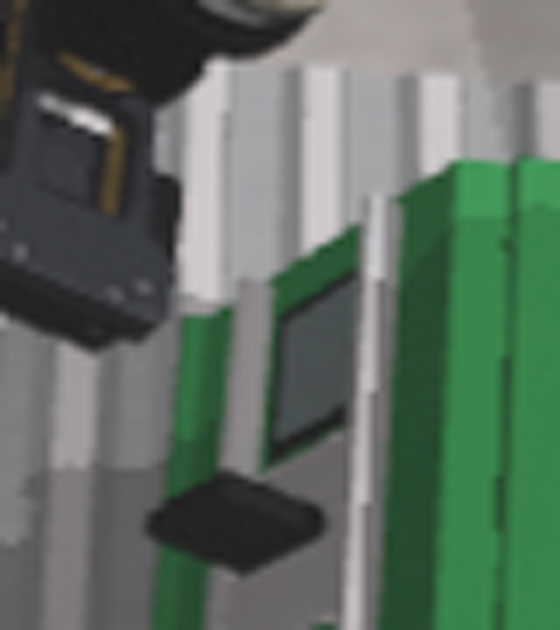

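View pics/v2T.png

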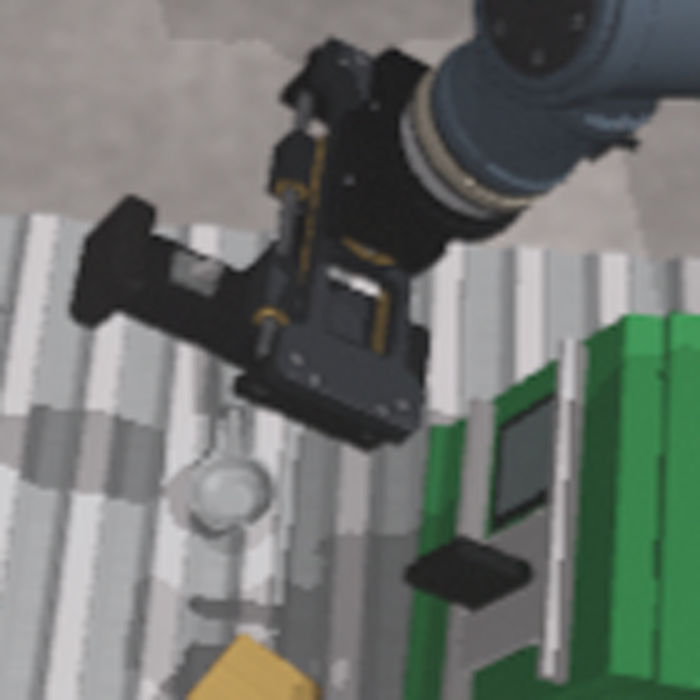

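Spot estimates straddle the cell centre by about ±4 mm by either frame. Hold another 1.5 s, to make ~3 s.

send_rows(moves=[0,0,0,0,0,0,-1,0,0,0,0,0,0,-1,0,0,0,0,0,0,-1,0,0,0,0,0,0,-1,0,0,0,0,0,0,-1,0,0,0,0,0,0,-1,0,0,0,0,0,0,-1,0,0,0,0,0,0,-1,0,0,0,0,0,0,-1,0,0,0,0,0,0,-1,0,0,0,0,0,0,-1,0,0,0,0,0,0,-1,0,0,0,0,0,0,-1,0,0,0,0,0,0,-1,0,0,0,0,0,0,-1])

```text
time_s: 27.5
position: [0.5241, -0.0044, 0.1506]
tcp_rot: [[0.052, 0.998, -0.03], [0.864, -0.06, -0.5], [-0.501, 0.0, -0.866]]
force: [0.4, 0.4, -3.5]
opening: 0.387
```

```bash
python3 - <<'E'
from h import *
S=cam("scene");T=cam("top");s=read_state();R=s["tcp_rot"];print(s["position"],s["time_s"])
g=lambda a:np.clip(a.astype(float)*3,0,255).astype(np.uint8)
a=cv2.resize(g(S["px"])[165:205,290:335],(360,320));b=cv2.resize(g(T["px"])[160:200,305:350],(360,320))
save("v3",np.hstack([a,b]))
E
```

```text
[ 0.52413969 -0.00442911  0.15054994] 27.6
```

View pics/v3.png

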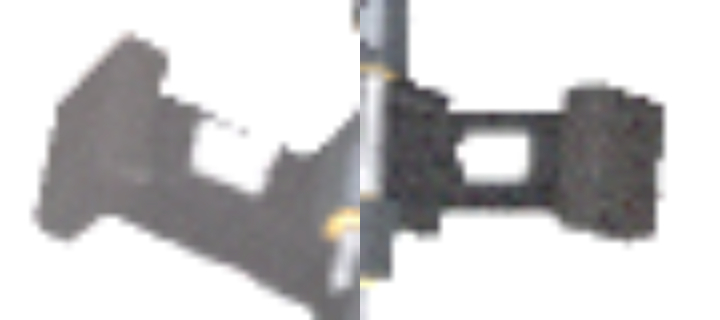

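```bash
python3 - <<'E'
from h import *
S=cam("scene");T=cam("top");s=read_state();R=s["tcp_rot"];tx=R[:,0];ty=R[:,1];tz=-R[:,2];m=s["position"]+.04*tz
for n,C,o in(("S",S,(290,165)),("T",T,(305,160))):
  for nm,v in(("switch",(-.045,0,.032)),("topR+",(-.09,.026,.026)),("topR-",(-.09,-.026,.026)),("botR+",(-.09,.026,-.026)),("botR-",(-.09,-.026,-.026)),("topF+",(-.07,.026,.026)),("topF-",(-.07,-.026,.026))):
    print(n,nm,((proj(C,m+v[0]*tx+v[1]*ty+v[2]*tz)-o+.5)*8).round(0)+([0,0] if n=="S" else [360,0]))
E
```

```text
S switch [243. 136.]
S topR+ [ 86. 159.]
S topR- [116.  15.]
S botR+ [  8. 233.]
S botR- [39. 93.]
S topF+ [146. 185.]
S topF- [174.  42.]
T switch [487. 153.]
T topR+ [614.  80.]
T topR- [605. 231.]
T botR+ [685. 101.]
T botR- [676. 247.]
T topF+ [563.  80.]
T topF- [554. 231.]
```

The pose agrees: barrel edges parallel to prediction and the ~6 mm downward image bias common to all objects. About 3.1 s held. Now return the same way.

send_rows(moves=[1.5,-0.09,0,0,0,0.5,-1,3,-0.18,0,0,0,0.5,-1,3,-0.18,0,0,0,0.5,-1,3,-0.18,0,0,0,0.5,-1,3,-0.18,0,0,0,0.5,-1,3,-0.18,0,0,0,0.5,-1,3,-0.18,0,0,0,0.5,-1,3,-0.18,0,0,0,0.5,-1,3,-0.18,0,0,0,0.5,-1,3,-0.18,0,0,0,0.5,-1,1.5,-0.09,0,0,0,0,-1,0,0,0,0,0,0,-1])

```text
time_s: 28.9
position: [0.5238, -0.0057, 0.2007]
tcp_rot: [[0.061, 0.998, -0.0], [0.998, -0.061, -0.001], [-0.001, -0.0, -1.0]]
force: [1.0, -0.5, -3.3]
opening: 0.392
```

send_rows(moves=[0,0,3.5,-0.03,-0.95,0,-1,0,0,7,-0.06,-1.87,0,-1,0,0,7,-0.06,-1.87,0,-1,0,0,7,-0.06,-1.87,0,-1,0,0,7,-0.06,-1.87,0,-1,0,0,7,-0.06,-1.87,0,-1,0,0,7,-0.06,-1.87,0,-1,0,0,7,-0.06,-1.87,0,-1,0,0,7,-0.06,-1.87,0,-1,0,0,7,-0.06,-1.87,0,-1,0,0,7,-0.06,-1.87,0,-1,0,0,7,-0.06,-1.87,0,-1,0,0,7,-0.06,-1.87,0,-1,0,0,7,-0.06,-1.87,0,-1,0,0,7,-0.06,-1.87,0,-1,0,0,3.5,-0.03,-0.95,0,-1,0,0,0,0,0,0,-1,0,0,0,0,0,0,-1,0,0,0,0,0,0,-1])

```text
time_s: 30.8
position: [0.5149, -0.284, 0.2003]
tcp_rot: [[-0.98, -0.2, -0.001], [-0.2, 0.98, 0.001], [0.001, 0.001, -1.0]]
force: [0.1, 0.0, -3.1]
opening: 0.388
```

```bash
python3 - <<'E'
from h import *
S=cam("scene");s=read_state();print(s["position"],s["tcp_rot"],s["opening"],s["force"],s["time_s"])
E
```

```text
[ 0.51496626 -0.2840763   0.20039573] [[-9.79658615e-01 -2.00669750e-01 -8.05630805e-04]
 [-2.00670261e-01  9.79658650e-01  6.12699554e-04]
 [ 6.66292921e-04  7.61902541e-04 -9.99999488e-01]] 0.389150536400021 [-0.14947989 -0.32448371 -3.22994107] 30.85
```

send_rows(moves=[0,0,0,0,0,-2,-1,0,0,0,0,0,-3,-1,0,0,0,0,0,-3.5,-1,0,0,0,0,0,-3.5,-1,0,0,0,0,0,-3,-1,0,0,0,0,0,-2,-1,0,0,0,0,0,-1.5,-1,0,0,0,0,0,-1,-1,0,0,0,0,0,-0.5,-1,0,0,0,0,0,-0.3,-1,0,0,0,0,0,0,-1,0,0,0,0,0,0,-1,0,0,0,0,0,0,-1])

```text
time_s: 32.15
position: [0.5156, -0.2856, -0.0017]
tcp_rot: [[-0.98, -0.2, 0.001], [-0.2, 0.98, -0.001], [-0.001, -0.001, -1.0]]
force: [-0.5, 0.6, -3.1]
opening: 0.392
```

send_rows(moves=[0,0,0,0,0,-0.2,-1,0,0,0,0,0,-0.2,-1,0,0,0,0,0,-0.1,-1,0,0,0,0,0,0,-1,0,0,0,0,0,0,-1])

```text
time_s: 32.65
position: [0.5151, -0.2852, -0.0076]
tcp_rot: [[-0.98, -0.2, -0.0], [-0.2, 0.98, 0.0], [0.0, 0.0, -1.0]]
force: [-0.3, -0.3, -2.2]
opening: 0.388
```

send_rows(moves=[0,0,0,0,0,-0.05,-1,0,0,0,0,0,-0.05,-1,0,0,0,0,0,0,-1,0,0,0,0,0,0,-1])

```text
time_s: 33.05
position: [0.5152, -0.2852, -0.0084]
tcp_rot: [[-0.98, -0.2, 0.0], [-0.2, 0.98, -0.0], [-0.0, -0.0, -1.0]]
force: [0.2, 0.4, -2.1]
opening: 0.39
```

send_rows(moves=[0,0,0,0,0,-0.05,-1,0,0,0,0,0,-0.05,-1,0,0,0,0,0,0,-1,0,0,0,0,0,0,-1])

```text
time_s: 33.45
position: [0.5152, -0.2853, -0.0085]
tcp_rot: [[-0.98, -0.2, 0.0], [-0.2, 0.98, -0.0], [-0.0, -0.0, -1.0]]
force: [-1.7, 0.0, 5.7]
opening: 0.391
```

Contact: the force flipped to +5.7 N. Release slowly and rise.

send_rows(moves=[0,0,0,0,0,0,-0.1,0,0,0,0,0,0,0,0,0,0,0,0,0,0.3,0,0,0,0,0,0,0.6,0,0,0,0,0,0,1,0,0,0,0,0,0,1,0,0,0,0,0,0,1,0,0,0,0,0,0,1,0,0,0,0,0,0,1,0,0,0,0,0,0,1])

```text
time_s: 34.45
position: [0.5152, -0.2852, -0.0095]
tcp_rot: [[-0.98, -0.2, 0.0], [-0.2, 0.98, -0.0], [-0.0, -0.0, -1.0]]
force: [-1.3, 0.0, -0.2]
opening: 0.993
```

send_rows(moves=[0,0,0,0,0,1,1,0,0,0,0,0,2,1,0,0,0,0,0,3,1,0,0,0,0,0,4,1,0,0,0,0,0,4,1,0,0,0,0,0,4,1,0,0,0,0,0,3,1,0,0,0,0,0,1,1,0,0,0,-1,3,0,1,0,0,0,-1,3,0,1,0,0,0,-1,3,0,1,0,0,0,-1,3,0,1,0,0,0,-1,3,0,1,0,0,0,-1,3,0,1,0,0,0,0,0,0,1,0,0,0,0,0,0,1,0,0,0,0,0,0,1])

```text
time_s: 36.15
position: [0.4557, -0.1061, 0.2104]
tcp_rot: [[-0.98, -0.2, 0.0], [-0.2, 0.98, -0.001], [-0.0, -0.001, -1.0]]
force: [0.1, -0.5, -0.3]
opening: 1.0
```

```bash
python3 - <<'E'
from h import *
S=cam("scene");T=cam("top");s=read_state();print(s["position"],s["force"],s["time_s"])
save("w1S",S["px"],s=1.2);save("w1T",T["px"],s=1.2)
a=T["px"];m=np.zeros(a.shape[:2],np.uint8);m[145:235,375:445]=1;m=((a.max(2)<60)*m).astype(np.uint8)
c=max(cv2.findContours(m,0,1)[0],key=cv2.contourArea);print(cv2.minAreaRect(c))
a=S["px"];m=np.zeros(a.shape[:2],np.uint8);m[170:255,195:255]=1;m=((a.max(2)<60)*m).astype(np.uint8)
c=max(cv2.findContours(m,0,1)[0],key=cv2.contourArea);print(cv2.minAreaRect(c),cv2.boundingRect(c))
E
```

```text
[ 0.45568707 -0.10627549  0.21039494] [-1.1063145   0.73403023 -0.1105589 ] 36.25
((408.03369140625, 188.6046600341797), (56.75083923339844, 17.48324203491211), 77.34745025634766)
((223.47962951660156, 213.48040771484375), (60.92781066894531, 19.936012268066406), 88.85424041748047) (214, 183, 21, 62)
```

View pics/w1S.png

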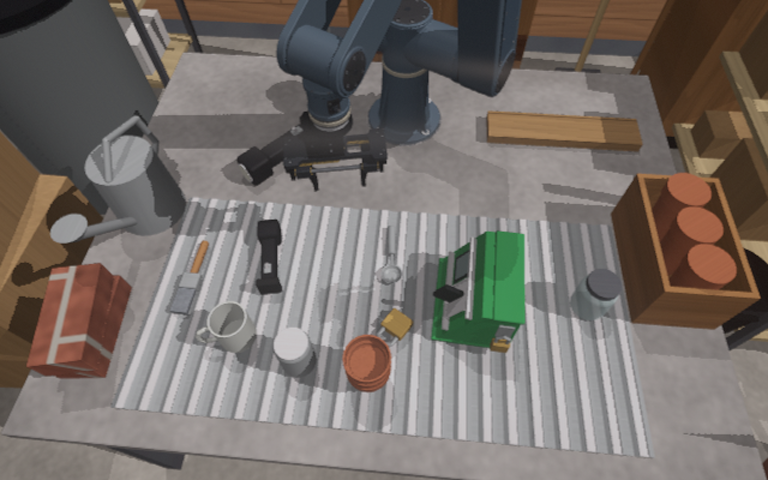

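View pics/w1T.png

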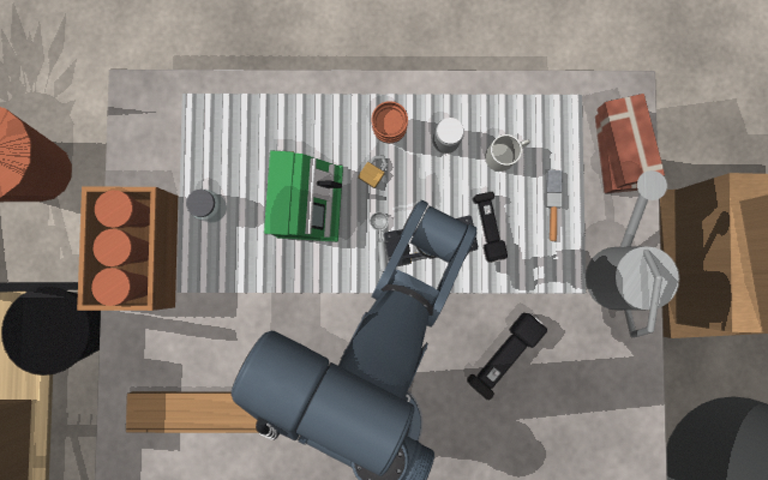

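The torch lies back within 1 px of its start in both views, switch up. The cover is open, the other things are in place and the arm is clear.

```bash
python3 -c "
from rig import hand_in
print(hand_in())"
```

```text
the job is handed in; nothing more can be done
None
```

The job is done and handed in at about 36 s; no verdict was reported. I slid the cover open until it hit its stop and shone the small torch into the cell for about 3 s. Then I laid the torch back on the sheet, with about 6 N at touchdown.

**What the last checks showed:**
- **Torch:** it lies within 1 pixel and 1.2° of where it started in both views, switch up.
- **Cover:** it stands open. The bystanders look unmoved to the eye, and the arm is clear of everything.
- **Beam:** I could not see a lit spot on the cell. The aim rests on measurement: the spot came out within about 5 mm of the cell's middle, whether I used the cameras or the arm's own position. The lens was about 90 mm off and square to within a few degrees.

**What failed or disagreed:**
- **First grasp:** the first try at the torch closed just above the barrel without touching it. The visible finger tips end about 20–25 mm short of the reported TCP, so I went about 22 mm lower and gripped it on the second try.
- **Heights:** most heights measured from the cameras read about 5 mm lower than the text gives; the cell itself did not.
- **Cover travel:** I measured the bar moving only 72 mm, not 80. The cell's frame was visible at the cover's edge at the start, so I think it began a few mm ajar. The hard stop and the bar's 80 mm distance from the cell both say fully open.

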